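# Stack the disinfected stationery bins to dry

### The arm

A 6-joint arm with a two-finger parallel gripper is mounted at the origin on the work surface. World frame = base frame: x ahead of the robot, y to its left, z up, the work surface at z = 0. Lengths are in m, angles in rad, forces in N, time in s.
With the tool pointing down it reaches from about 0.25 to 0.725 m from the base axis. Payload 9.7 kg.
Tool frame: the origin (TCP) lies at the centre of the arm's flange, where the gripper is bolted on; the fingertips stand 173 mm ahead of it and the grasp point (between the pads) lies 155 mm ahead of it; z points along the fingers, y is the line along which they close (so a half turn about z gives the same grasp; the last joint's range is limited). The gripper opens to 85 mm and grips with 20 to 120 N. Pads are 22 mm wide; open, the fingers measure 114 mm over their backs; the gripper's body (76 mm by 85 mm) begins 54 mm behind the grasp point. The pads swing forward as they close: fully open they stand 13 mm farther back than shut.
Start: joints at [-1.262, 0.087, 0.176, 1.66, 0, 1.571], TCP at [0.167, -0.524, 0.405] pointing down, gripper open.
Joint ranges: [-3.13, 3.13], [-0.85, 1.81], [-1.15, 1.24], [-2.2, 2.28], [-1.44, 1.52], [-3.14, 3.14]. Speed limits (rad/s): [2.22, 2.22, 2.57, 3.14, 3.14, 3.14].

### API

Orientations are given as a rotation vector (axis times angle).
In Python, from workcell import observe, camera, camera_info, close_job gives the robot as it stands. The module is installed in compiled form; this text tells all that it offers.
- The arm moves only by the tool send_rows, never from a script. Its argument "increments" is a list of rows, each an object of numbers: "dx", "dy", "dz": the shift along the tool's x, y, z in mm; "rx", "ry", "rz": the turn, a rotation vector about the tool's x, y, z in degrees. In form: [{"dx": .., "dy": .., "dz": .., "rx": .., "ry": .., "rz": ..}, ...]. A call has 1 to 20 rows; each row shifts and turns the commanded pose from where the row before left it, along the tool's axes as they then stand; what a row does not reach is not made up. A row lasts 1/8 s, in which the tool goes at most 62.5 mm and 10.7 degrees, less where a joint would pass 70% of its speed; a pose out of reach is approached as far as the arm can. A call with a gripper value outside its range is refused whole. "gripper" is the opening in per cent of the stroke, from 0 (shut) to 100 (fully open), set as the call begins (left out, the last holds). The fingers move at their own pace and stop on an object; the grip force is fixed at half the most. Time passes only in rows, so rows that do not move let the fingers close. It gives the time, the measured TCP pose, the force, the opening and the grip force at its end, in the units of the state.
- observe(): the state, without advancing time (a new reading comes with each control period).
- camera(name): name is "scene" or "top"; returns the picture (400x640x3 uint8, red, green, blue); there is no depth.
- camera_info(name): a dict with "intrinsics" (3x3 intrinsics, pixels), "position" and "rotation" of the camera in the world. Camera axes: x right, y down, z forward; pixel columns grow to the right and rows downward; lengths in m; the calibration is good to about 2 mm. A picture is of the moment at which its call begins. camera_info takes no time and is no camera call.
- close_job(): hands the job in; it is judged then, once.
The state is a dict: "t": time; "joint_pos": joint angles; "qd": joint speeds; "effort": joint torques, N m; "position": TCP position; "eef_rot": TCP orientation; "force": force on the tool from outside, world axes, zero at the start; "torque": the same for the moment, N m; "finger_gap": finger opening in m; "gripper_force": force on a finger pad.
Only numpy, scipy, OpenCV 4.12 (cv2) and the standard library are available. Lean on these libraries where they do the work, as an engineer would, in place of code of your own. Each camera call takes 0.05 s, during which the arm holds its last target. There are 200 camera calls.

### The job

The four desk bins have just been disinfected: stack them on the grey drying base so that air can get between them, from the bottom up blue, white, yellow, red. They are stack-nest bins, so turn each one end for end against what is beneath it (the blue one against the base too), so that it stands level on the tabs instead of sinking in. Leave the mug, stapler and tape roll undisturbed, and let go of everything at the end.

Things in the scene. Friction and masses are not known exactly. Their poses are not given: they have to be found in the camera images.
- drying_base: grey base fixed to the desk: foot plate 124 (x) by 82 by 4 mm with a rim like the bins' (104 by 62 mm outside, top at 24 mm), black strip on its marked end (+x), and the bins' three tabs, tops at 19 mm. A bin with its marked end over the base's unmarked end stands on the tabs, underside 19 mm above the desk; the other way round it sinks in to 4 mm. Origin: underside centre, z up.
- blue_bin: blue bin, open on top, about 0.1 kg, upright; all four bins are alike. Outside 104 (x) by 62 mm (y), 48 mm high. From 24 to 48 mm height the sides are upright and smooth (grip across the 62 mm); below is a narrower foot, 84 by 42 mm. Rim 5 mm thick, mouth 94 by 52 mm. Black strip on the rim and a white label outside at one short end, the marked end (+x). Origin: underside centre, z up.
- white_bin: white bin, same shape, marked end (+x), black strip and origin as the blue one (104 by 62 by 48 mm). Inside every bin, tab tops at 43 mm height (5 mm under the rim): two black tabs in the corners of the marked end, one bin-coloured in the middle of the other end. The foot is notched to match: both corners cut away at the marked end, the middle at the other end.
- yellow_bin: yellow bin, same shape, marked end (+x), black strip and origin as the blue one (104 by 62 by 48 mm). A bin set on another and turned end for end (half a turn about z) drops 5 mm into the mouth, with 5 mm play all round, and stands on the tabs, its underside 43 mm above the underside of the bin below.
- red_bin: red bin, same shape, marked end (+x), black strip and origin as the blue one (104 by 62 by 48 mm). A bin set on another with both marked ends the same way sinks in and nests, only 27 mm above it: that is wrong here. All bins start empty, upright on the desk, at any of the places and at nearly any yaw.
- mug: white mug, 72 mm across, 90 mm high, with a handle; loose. Origin: centre of the underside. A fixed black spray bottle with a yellow head, 230 mm high, stands outside the work area, at the left near the robot.
- stapler: green and black stapler, 100 by 34 mm, about 45 mm high; loose. Origin: centre of the underside.
- tape_roll: amber roll of tape lying flat, 54 mm across, 18 mm high; loose, between the bins. Origin: centre of the underside. Two low fixed things also stand among the bins: a yellow and green note block, 50 mm square and 32 mm high, and a green glass paperweight, 60 mm across and 35 mm high.
Mind the look-alikes: they are no part of the job. Of the things like the blue_bin, leave any that is pink or purple; of the rest the smaller one is meant.

How it is judged:
At the end, for the whole second after the job is handed in: Bottom up blue, white, yellow, red: each within 9 mm of the centre and 0.2 rad of the line of what is beneath, its underside 19 mm (base) or 43 mm (bin) above the underside beneath within 4 mm (only possible turned end for end), level within 0.06 rad, at rest, released (horizontal distance between blue_bin and drying_base below 0.009 m and z of blue_bin in the frame of drying_base between 0.015 and 0.023 m and angle between the x axis of blue_bin and the x axis of drying_base, either way round below 0.2 rad and angle between each of blue_bin, white_bin, yellow_bin, red_bin's own z axis and vertical below 0.06 rad and linear speed of each of blue_bin, white_bin, yellow_bin, red_bin below 0.02 m/s and horizontal distance between white_bin and blue_bin below 0.009 m and z of white_bin in the frame of blue_bin between 0.039 and 0.047 m and angle between the x axis of white_bin and the x axis of blue_bin, either way round below 0.2 rad and horizontal distance between yellow_bin and white_bin below 0.009 m and z of yellow_bin in the frame of white_bin between 0.039 and 0.047 m and angle between the x axis of yellow_bin and the x axis of white_bin, either way round below 0.2 rad and horizontal distance between red_bin and yellow_bin below 0.009 m and z of red_bin in the frame of yellow_bin between 0.039 and 0.047 m and angle between the x axis of red_bin and the x axis of yellow_bin, either way round below 0.2 rad); the robot touches nothing.
It fails at once if the mug is shifted by more than 30 mm or tipped (distance of mug from where it was at the start of the episode above 0.03 m or angle between mug's own z axis and vertical above 0.4 rad).
It fails at once if the stapler is shifted by more than 30 mm or tipped (distance of stapler from where it was at the start of the episode above 0.03 m or angle between stapler's own z axis and vertical above 0.4 rad).
It fails at once if the tape roll is shifted by more than 30 mm or tipped (distance of tape_roll from where it was at the start of the episode above 0.03 m or angle between tape_roll's own z axis and vertical above 0.4 rad).
It also fails if it takes over 125 s, if anything falls off the work surface, if the arm or the gripper's body presses on something with over 40 N, if the wrist force passes 120 N, or if a joint passes its speed limit or range.

## Working session

There is one attempt and no reset: what is moved stays moved. The work goes in short steps, Python scripts to look and compute and a tool call to move; the robot and the scene stay as the last step left them, time stands still between calls to the robot, and variables do not carry over. Pictures are saved under pics/ and viewed, at most 14 in all, crops included, and the job is handed in when it is done.

Besides the shell and the picture viewer there is one more tool, called after "Emit:" as name(argument=value, ...) on one line, values as JSON. send_rows: Moves the arm, as the interface text tells. Its arguments: {"type":"object","properties":{"increments":{"type":"array"},"gripper":{"type":"number"}},"required":["increments"]}

```bash
mkdir -p pics; python3 - <<'E'
from workcell import *
import cv2
s=observe();print(s['t'],s['position'],s['eef_rot'],s['finger_gap'])
for n in ('top','scene'):
    im=camera(n);cv2.imwrite(f'pics/{n}0.png',cv2.cvtColor(im,cv2.COLOR_RGB2BGR))
    i=camera_info(n);print(n,i)
E
```

```text
0.0 [ 0.16713941 -0.52398567  0.40397266] [-3.10290193e+00 -4.82851112e-01  3.60534626e-04] 0.08539608003920032
top {'intrinsics': array([[512.79897442,   0.        , 319.60608509],
       [  0.        , 512.79897442, 196.09843316],
       [  0.        ,   0.        ,   1.        ]]), 'position': array([0.46773522, 0.02187191, 1.15719257]), 'rotation': array([-2.17999666,  2.18771927, -0.08038976])}
scene {'intrinsics': array([[470.12782563,   0.        , 320.55616844],
       [  0.        , 470.12782563, 205.41943013],
       [  0.        ,   0.        ,   1.        ]]), 'position': array([1.24779095, 0.61491253, 0.63607353]), 'rotation': array([-1.05887573, -2.22544057,  1.206755  ])}
```

View pics/top0.png

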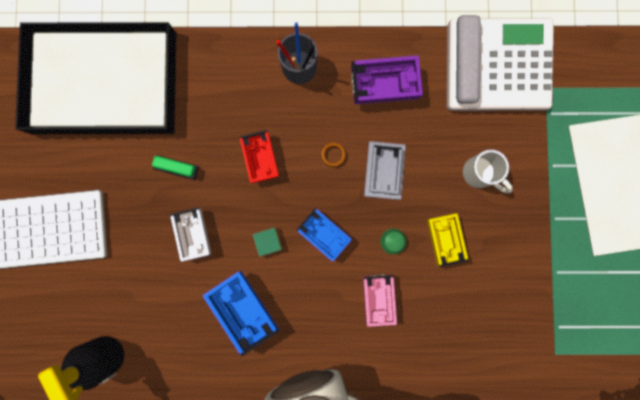

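View pics/scene0.png

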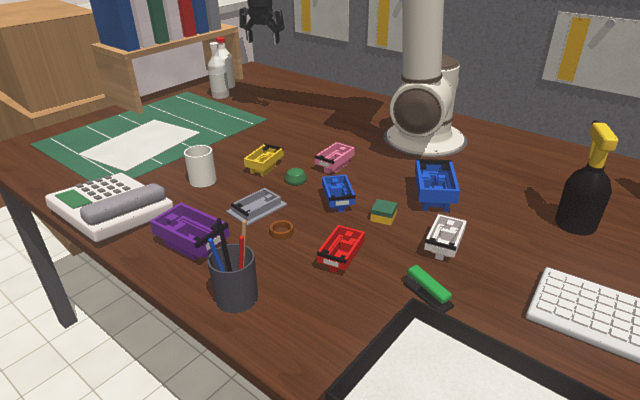

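The top view shows the base at (385,170) with its strip at the top. Red is at (258,157), white (190,235), the small blue (325,235) and yellow (448,240). The decoys are the large blue (240,312), purple (387,80) and pink (380,300). Next I measure centres and yaws.

```bash
cat > h.py <<'E'
import numpy as np,cv2
from scipy.spatial.transform import Rotation as R
from workcell import *
def ray(n,uv,z):
    i=camera_info(n);uv=np.atleast_2d(np.array(uv,float))
    d=np.c_[uv,np.ones(len(uv))]@np.linalg.inv(i['intrinsics']).T@R.from_rotvec(i['rotation']).as_matrix().T
    return i['position']+d*((z-i['position'][2])/d[:,2])[:,None]
def proj(n,p):
    i=camera_info(n);q=(np.atleast_2d(p)-i['position'])@R.from_rotvec(i['rotation']).as_matrix()
    q=q@i['intrinsics'].T;return q[:,:2]/q[:,2:]
E
cat > m.py <<'E'
from h import *
im=cv2.imread('pics/top0.png');hsv=cv2.cvtColor(im,cv2.COLOR_BGR2HSV)
C=dict(red=(258,157,.036),white=(190,235,.036),blue=(325,235,.036),yellow=(448,240,.036),base=(385,170,.024))
H,S,V=cv2.split(hsv);H=H.astype(int)
f=dict(red=((H<4)|(H>174))&(S>200)&(V>90),white=(S<70)&(V>100),blue=(H>100)&(H<125)&(S>120),yellow=(H>20)&(H<35)&(S>120),base=(S<60)&(V>90))
tiles=[]
for n,(u,v,z) in C.items():
    m=np.zeros(H.shape,np.uint8);w=34
    if n=='base':w=36
    m[v-w:v+w,u-w:u+w]=f[n][v-w:v+w,u-w:u+w]*255
    blk=np.zeros_like(m);blk[v-w:v+w,u-w:u+w]=((V<55)&(S<140))[v-w:v+w,u-w:u+w]*255
    c=max(cv2.findContours(m,0,1)[0],key=cv2.contourArea)
    p=ray('top',c[:,0],z);q=(p[:,:2]*1e4).astype(np.float32)
    r=cv2.minAreaRect(q);a,b=np.array(r[1])/10;ang=r[2]
    if a<b:a,b,ang=b,a,ang+90
    print(n,np.array(r[0])/1e4,'LW',a,b,'ang',ang)
    bx=cv2.boxPoints(r)/1e4
    t=cv2.resize(im[v-40:v+40,u-40:u+40],None,fx=3.3,fy=3.3,interpolation=2)
    px=proj('top',np.c_[bx,np.full(4,z)]);px=((px-[u-40,v-40]+.5)*3.3).astype(int)
    cv2.polylines(t,[px],True,(255,0,255),1);cv2.putText(t,n,(4,14),0,.5,(255,255,255));tiles.append(t)
tiles.append(tiles[0]*0)
cv2.imwrite('pics/t.png',np.vstack([np.hstack(tiles[:3]),np.hstack(tiles[3:])]))
E
python3 m.py
```

```text
red [0.63619507 0.15472683] LW 102.07318725585938 65.011279296875 ang 14.072640419006348
white [0.4662582  0.30516138] LW 104.57415771484375 69.38082275390624 ang 13.247611045837402
blue [0.46623486 0.01161815] LW 103.0151611328125 64.55855102539063 ang 48.86628723144531
yellow [ 0.45602993 -0.25680093] LW 105.81917724609374 70.82234497070313 ang 11.84244441986084
base [ 0.60878008 -0.12274103] LW 125.23953857421876 83.13560180664062 ang 174.26092529296875
```

View pics/t.png

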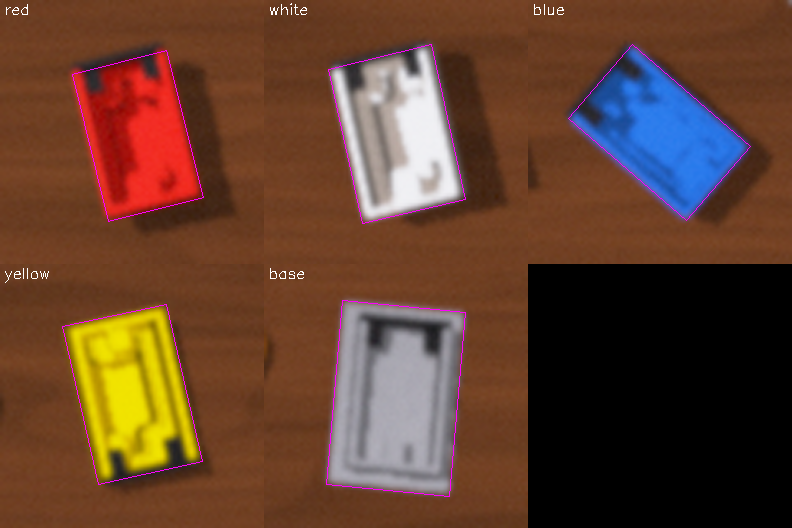

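The measured sizes agree with the given ones after allowing for side parallax. The marked ends are: red and white at +x, blue at +x+y, yellow at -x, base at +x with yaw about -5.7°. I'll write a move calculator.

```bash
cat > go.py <<'E'
import sys
from h import *
s=observe();Rm=R.from_rotvec(s['eef_rot']).as_matrix()
x=Rm[:,0];yaw=np.degrees(np.arctan2(x[1],x[0]))
print('t',round(s['t'],2),'p',s['position'].round(4),'yaw',yaw.round(2),'tilt',np.degrees(np.arccos(-Rm[2,2])).round(2),'gap',round(s['finger_gap'],4),'gf',s['gripper_force'],'F',s['force'].round(1),'j6',s['joint_pos'][5].round(2))
if len(sys.argv)>4:
    X,Y,Z,W=map(float,sys.argv[1:5]);r=-((W-yaw+180)%360-180)
    a=np.radians(W);c=np.array([[np.cos(a),np.sin(a),0],[np.sin(a),-np.cos(a),0],[0,0,-1]])
    print('turn rz',round(r,2),'then shift mm',(c.T@(np.array([X,Y,Z])-s['position'])*1e3).round(1))
E
python3 go.py 0.4662 0.0116 0.30 48.87
```

```text
t 0.1 p [ 0.1671 -0.524   0.4041] yaw 17.69 tilt 0.07 gap 0.0851 gf 0.0 F [ 0.1 -0.9  0.6] j6 1.57
turn rz -31.18 then shift mm [ 600.1 -127.   104.1]
```

Emit:
send_rows(increments=[{"rz": -7.8}, {"rz": -7.8}, {"rz": -7.8}, {"rz": -7.8}, {"dx": 40, "dy": -8.5}, {"dx": 40, "dy": -8.5}, {"dx": 40, "dy": -8.5}, {"dx": 40, "dy": -8.5}, {"dx": 40, "dy": -8.5}, {"dx": 40, "dy": -8.5}, {"dx": 40, "dy": -8.5}, {"dx": 40, "dy": -8.5}, {"dx": 40, "dy": -8.5}, {"dx": 40, "dy": -8.5}, {"dx": 40, "dy": -8.5}, {"dx": 40, "dy": -8.5}, {"dx": 40, "dy": -8.5}, {"dx": 40, "dy": -8.5}, {"dx": 40, "dy": -8.5, "dz": 20}], gripper=100)

```text
schema error: expected keys dx, dy, dz, rx, ry, rz
```

```bash
python3 go.py 0.4662 0.0116 0.193 48.87
```

```text
t 0.1 p [ 0.1671 -0.524   0.4041] yaw 17.69 tilt 0.07 gap 0.0851 gf 0.0 F [ 0.1 -0.9  0.6] j6 1.57
turn rz -31.18 then shift mm [ 600.1 -127.   211.1]
```

Emit:
send_rows(increments=[{"dx": 0, "dy": 0, "dz": 0, "rx": 0, "ry": 0, "rz": -7.8}, {"dx": 0, "dy": 0, "dz": 0, "rx": 0, "ry": 0, "rz": -7.8}, {"dx": 0, "dy": 0, "dz": 0, "rx": 0, "ry": 0, "rz": -7.8}, {"dx": 0, "dy": 0, "dz": 0, "rx": 0, "ry": 0, "rz": -7.8}, {"dx": 40, "dy": -8.5, "dz": 0, "rx": 0, "ry": 0, "rz": 0}, {"dx": 40, "dy": -8.5, "dz": 0, "rx": 0, "ry": 0, "rz": 0}, {"dx": 40, "dy": -8.5, "dz": 0, "rx": 0, "ry": 0, "rz": 0}, {"dx": 40, "dy": -8.5, "dz": 0, "rx": 0, "ry": 0, "rz": 0}, {"dx": 40, "dy": -8.5, "dz": 0, "rx": 0, "ry": 0, "rz": 0}, {"dx": 40, "dy": -8.5, "dz": 0, "rx": 0, "ry": 0, "rz": 0}, {"dx": 40, "dy": -8.5, "dz": 0, "rx": 0, "ry": 0, "rz": 0}, {"dx": 40, "dy": -8.5, "dz": 0, "rx": 0, "ry": 0, "rz": 0}, {"dx": 40, "dy": -8.5, "dz": 0, "rx": 0, "ry": 0, "rz": 0}, {"dx": 40, "dy": -8.5, "dz": 0, "rx": 0, "ry": 0, "rz": 0}, {"dx": 40, "dy": -8.5, "dz": 20, "rx": 0, "ry": 0, "rz": 0}, {"dx": 40, "dy": -8.5, "dz": 20, "rx": 0, "ry": 0, "rz": 0}, {"dx": 40, "dy": -8.5, "dz": 20, "rx": 0, "ry": 0, "rz": 0}, {"dx": 40, "dy": -8.5, "dz": 20, "rx": 0, "ry": 0, "rz": 0}, {"dx": 40, "dy": -8.5, "dz": 24, "rx": 0, "ry": 0, "rz": 0}], gripper=100)

```text
t: 2.48
position: [0.466, 0.0133, 0.3]
eef_rot: [2.86, 1.3, 0.0]
force: [1.1, -0.2, 0.7]
finger_gap: 0.0856
gripper_force: 0.0
```

```bash
python3 go.py 0.4662 0.0116 0.193 48.87
```

```text
t 2.48 p [0.466  0.0133 0.3   ] yaw 48.9 tilt 0.02 gap 0.0856 gf 0.0 F [ 1.1 -0.2  0.7] j6 2.32
turn rz 0.03 then shift mm [ -1.1   1.3 107. ]
```

Emit:
send_rows(increments=[{"dx": -1, "dy": 1.5, "dz": 27, "rx": 0, "ry": 0, "rz": 0}, {"dx": 0, "dy": 0, "dz": 27, "rx": 0, "ry": 0, "rz": 0}, {"dx": 0, "dy": 0, "dz": 27, "rx": 0, "ry": 0, "rz": 0}, {"dx": 0, "dy": 0, "dz": 16, "rx": 0, "ry": 0, "rz": 0}, {"dx": 0, "dy": 0, "dz": 10, "rx": 0, "ry": 0, "rz": 0}, {"dx": 0, "dy": 0, "dz": 0, "rx": 0, "ry": 0, "rz": 0}], gripper=100)

```text
t: 3.22
position: [0.466, 0.0102, 0.1935]
eef_rot: [-2.86, -1.3, 0.001]
force: [0.8, -0.0, 0.3]
finger_gap: 0.0853
gripper_force: 0.0
```

Emit:
send_rows(increments=[{"dx": 0, "dy": 0, "dz": 0, "rx": 0, "ry": 0, "rz": 0}, {"dx": 0, "dy": 0, "dz": 0, "rx": 0, "ry": 0, "rz": 0}, {"dx": 0, "dy": 0, "dz": 0, "rx": 0, "ry": 0, "rz": 0}, {"dx": 0, "dy": 0, "dz": 0, "rx": 0, "ry": 0, "rz": 0}, {"dx": 0, "dy": 0, "dz": 0, "rx": 0, "ry": 0, "rz": 0}, {"dx": 0, "dy": 0, "dz": 0, "rx": 0, "ry": 0, "rz": 0}], gripper=0)

```text
t: 3.98
position: [0.4664, 0.0102, 0.1949]
eef_rot: [2.859, 1.3, 0.003]
force: [-1.3, 0.2, 5.9]
finger_gap: 0.0608
gripper_force: 66.5
```

```bash
python3 - <<'E'
from h import *
im=cv2.cvtColor(camera('scene'),cv2.COLOR_RGB2BGR)
u,v=proj('scene',[.466,.012,.05])[0].astype(int)
cv2.imwrite('pics/b1.png',cv2.resize(im[v-90:v+60,u-100:u+100],None,fx=3,fy=3,interpolation=2))
E
python3 go.py 0.4662 0.0116 0.193 48.87
```

```text
t 4.03 p [0.4664 0.0102 0.1949] yaw 48.89 tilt 0.12 gap 0.0607 gf 66.51334762573242 F [-0.7  0.2  7. ] j6 2.31
turn rz 0.02 then shift mm [ 0.9 -1.1  1.9]
```

View pics/b1.png

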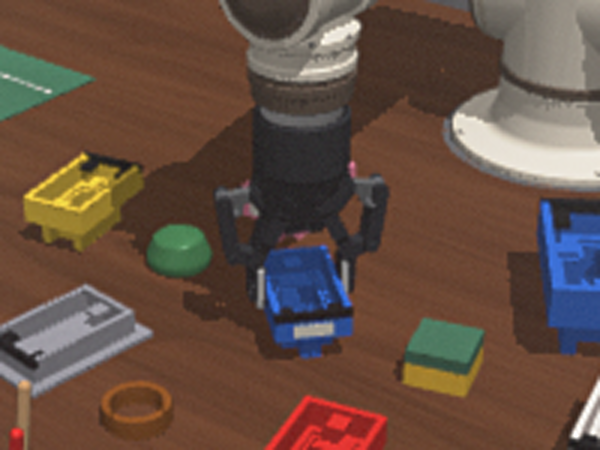

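The blue bin is centred in the jaws (gap 61 mm) and level.

Emit:
send_rows(increments=[{"dx": 0, "dy": 0, "dz": -10, "rx": 0, "ry": 0, "rz": 0}, {"dx": 0, "dy": 0, "dz": -25, "rx": 0, "ry": 0, "rz": 0}, {"dx": 0, "dy": 0, "dz": -30, "rx": 0, "ry": 0, "rz": 0}, {"dx": 0, "dy": 0, "dz": -30, "rx": 0, "ry": 0, "rz": 0}, {"dx": 0, "dy": 0, "dz": -15, "rx": 0, "ry": 0, "rz": 0}, {"dx": 0, "dy": 0, "dz": 0, "rx": 0, "ry": 0, "rz": -9}, {"dx": 0, "dy": 0, "dz": 0, "rx": 0, "ry": 0, "rz": -9}, {"dx": 0, "dy": 0, "dz": 0, "rx": 0, "ry": 0, "rz": -9}, {"dx": 0, "dy": 0, "dz": 0, "rx": 0, "ry": 0, "rz": -9}, {"dx": 0, "dy": 0, "dz": 0, "rx": 0, "ry": 0, "rz": -9}, {"dx": 0, "dy": 0, "dz": 0, "rx": 0, "ry": 0, "rz": -9}, {"dx": 0, "dy": 0, "dz": 0, "rx": 0, "ry": 0, "rz": -9}, {"dx": 0, "dy": 0, "dz": 0, "rx": 0, "ry": 0, "rz": -9}, {"dx": 0, "dy": 0, "dz": 0, "rx": 0, "ry": 0, "rz": -9}, {"dx": 0, "dy": 0, "dz": 0, "rx": 0, "ry": 0, "rz": -9}, {"dx": 0, "dy": 0, "dz": 0, "rx": 0, "ry": 0, "rz": -9}, {"dx": 0, "dy": 0, "dz": 0, "rx": 0, "ry": 0, "rz": -9}, {"dx": 0, "dy": 0, "dz": 0, "rx": 0, "ry": 0, "rz": -9}, {"dx": 0, "dy": 0, "dz": 0, "rx": 0, "ry": 0, "rz": -8.4}])

```text
t: 6.4
position: [0.4659, 0.0102, 0.3033]
eef_rot: [-0.149, -3.137, 0.0]
force: [-0.9, 0.2, -1.5]
finger_gap: 0.0612
gripper_force: 65.5
```

```bash
sed 's/base=(385,170,.024)/base=(385,170,.004)/' -i m.py; python3 m.py|grep base; python3 go.py 0.611 -0.1253 0.245 174.26
```

```text
base [ 0.61126953 -0.12529333] LW 127.44989013671875 84.60287475585938 ang 174.26092529296875
t 6.4 p [0.4659 0.0102 0.3033] yaw 174.57 tilt 0.05 gap 0.0612 gf 65.47852635383606 F [-0.9  0.2 -1.5] j6 0.12
turn rz 0.31 then shift mm [-157.9 -120.3   58.3]
```

Emit:
send_rows(increments=[{"dx": -32, "dy": -24, "dz": 0, "rx": 0, "ry": 0, "rz": 0.3}, {"dx": -32, "dy": -24, "dz": 0, "rx": 0, "ry": 0, "rz": 0}, {"dx": -32, "dy": -24, "dz": 0, "rx": 0, "ry": 0, "rz": 0}, {"dx": -32, "dy": -24, "dz": 0, "rx": 0, "ry": 0, "rz": 0}, {"dx": -30, "dy": -24, "dz": 28, "rx": 0, "ry": 0, "rz": 0}, {"dx": 0, "dy": 0, "dz": 30, "rx": 0, "ry": 0, "rz": 0}, {"dx": 0, "dy": 0, "dz": 0, "rx": 0, "ry": 0, "rz": 0}, {"dx": 0, "dy": 0, "dz": 0, "rx": 0, "ry": 0, "rz": 0}])

```text
t: 7.4
position: [0.6108, -0.1253, 0.2468]
eef_rot: [0.164, 3.137, -0.0]
force: [-0.8, -0.1, -0.5]
finger_gap: 0.061
gripper_force: 65.5
```

```bash
python3 - <<'E'
from h import *
im=cv2.cvtColor(camera('scene'),cv2.COLOR_RGB2BGR)
u,v=proj('scene',[.611,-.125,.05])[0].astype(int)
cv2.imwrite('pics/b2.png',cv2.resize(im[v-70:v+50,u-80:u+80],None,fx=4,fy=4,interpolation=2))
E
python3 go.py 0.611 -0.1253 0.213 174.26
```

```text
t 7.45 p [ 0.6109 -0.1253  0.2474] yaw 174.02 tilt 0.11 gap 0.0608 gf 65.53658723831177 F [-0.5 -0.3 -1. ] j6 -0.1
turn rz -0.24 then shift mm [-0.1  0.  34.4]
```

View pics/b2.png

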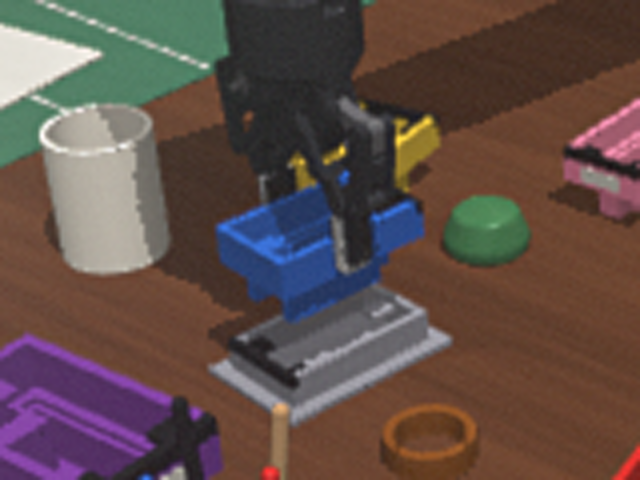

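The blue bin is held level above the base with its marked end over the unmarked end. Rim corners read at crop pixels (217,230), (298,268) and (422,212). I check those against prediction.

```bash
cat > chk.py <<'E'
from h import *
u,v=proj('scene',[.611,-.125,.05])[0].astype(int)
c=np.array([.6112,-.1253]);a=np.radians(-5.74)
M=np.array([[np.cos(a),-np.sin(a)],[np.sin(a),np.cos(a)]])
P=np.array([[52,-31],[52,31],[-52,31]])/1e3
for z in (.1004,.024):
    print(z,((proj('scene',np.c_[P@M.T+c,[z]*3])-[u-80,v-70]+.5)*4).round(0).tolist())
w=ray('scene',np.array([[217,230],[298,268],[422,212]])/4-.5+[u-80,v-70],.1004)[:,:2]
b=ray('scene',np.array([[230,345],[297,385],[428,322]])/4-.5+[u-80,v-70],.024)[:,:2]
print(((w-c)@M*1e3).round(1).tolist(),((b-c)@M*1e3).round(1).tolist())
E
python3 chk.py
```

```text
0.1004 [[210.0, 223.0], [275.0, 262.0], [417.0, 197.0]]
0.024 [[226.0, 334.0], [289.0, 375.0], [425.0, 306.0]]
[[53.8, -21.7], [47.3, 46.0], [-42.0, 47.2]] [[57.2, -19.4], [55.1, 43.1], [-41.7, 46.1]]
```

Emit:
send_rows(increments=[{"dx": 0, "dy": 0, "dz": 12, "rx": 0, "ry": 0, "rz": -0.2}, {"dx": 0, "dy": 0, "dz": 9, "rx": 0, "ry": 0, "rz": 0}, {"dx": 0, "dy": 0, "dz": 5, "rx": 0, "ry": 0, "rz": 0}, {"dx": 0, "dy": 0, "dz": 3, "rx": 0, "ry": 0, "rz": 0}, {"dx": 0, "dy": 0, "dz": 2, "rx": 0, "ry": 0, "rz": 0}, {"dx": 0, "dy": 0, "dz": 1, "rx": 0, "ry": 0, "rz": 0}, {"dx": 0, "dy": 0, "dz": 0, "rx": 0, "ry": 0, "rz": 0}])

```text
t: 8.32
position: [0.6108, -0.1256, 0.214]
eef_rot: [0.159, 3.137, -0.0]
force: [-0.8, 0.1, -0.1]
finger_gap: 0.0607
gripper_force: 65.8
```

```bash
python3 - <<'E'
from h import *
im=cv2.cvtColor(camera('scene'),cv2.COLOR_RGB2BGR)
u,v=proj('scene',[.611,-.125,.05])[0].astype(int)
cv2.imwrite('pics/b3.png',cv2.resize(im[v-70:v+50,u-80:u+80],None,fx=4,fy=4,interpolation=2))
E
python3 go.py 0.611 -0.1253 0.213 174.26
```

```text
t 8.38 p [ 0.6108 -0.1255  0.214 ] yaw 174.19 tilt 0.02 gap 0.0608 gf 65.8229398727417 F [-0.8  0.5  0.6] j6 -0.1
turn rz -0.07 then shift mm [-0.2  0.3  1. ]
```

View pics/b3.png

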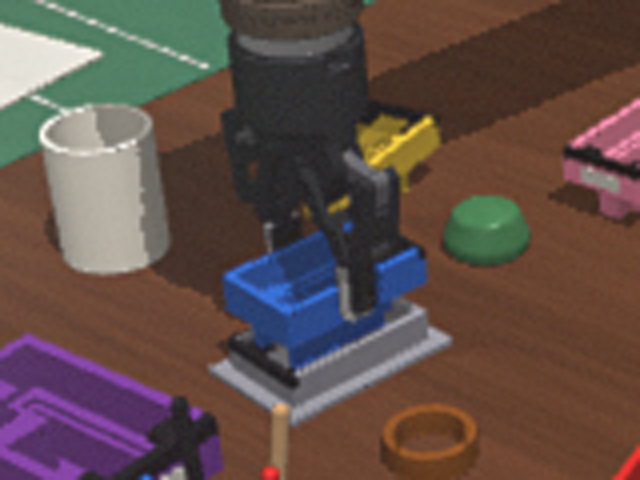

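The foot is inside the base rim with no contact force yet. I lower it a little further and release.

Emit:
send_rows(increments=[{"dx": 0, "dy": 0, "dz": 1, "rx": 0, "ry": 0, "rz": 0}, {"dx": 0, "dy": 0, "dz": 0.5, "rx": 0, "ry": 0, "rz": 0}, {"dx": 0, "dy": 0, "dz": 0, "rx": 0, "ry": 0, "rz": 0}])

```text
t: 8.75
position: [0.6107, -0.1255, 0.2139]
eef_rot: [0.159, 3.136, -0.0]
force: [-5.7, 1.2, 9.7]
finger_gap: 0.0609
gripper_force: 67.3
```

Emit:
send_rows(increments=[{"dx": 0, "dy": 0, "dz": 0, "rx": 0, "ry": 0, "rz": 0}, {"dx": 0, "dy": 0, "dz": 0, "rx": 0, "ry": 0, "rz": 0}, {"dx": 0, "dy": 0, "dz": 0, "rx": 0, "ry": 0, "rz": 0}, {"dx": 0, "dy": 0, "dz": 0, "rx": 0, "ry": 0, "rz": 0}, {"dx": 0, "dy": 0, "dz": -10, "rx": 0, "ry": 0, "rz": 0}, {"dx": 0, "dy": 0, "dz": -25, "rx": 0, "ry": 0, "rz": 0}, {"dx": 0, "dy": 0, "dz": -30, "rx": 0, "ry": 0, "rz": 0}, {"dx": 0, "dy": 0, "dz": -30, "rx": 0, "ry": 0, "rz": 0}, {"dx": 0, "dy": 0, "dz": -30, "rx": 0, "ry": 0, "rz": 0}], gripper=100)

```text
t: 9.88
position: [0.6106, -0.1255, 0.339]
eef_rot: [0.159, 3.137, -0.0]
force: [0.1, -0.3, -0.3]
finger_gap: 0.0853
gripper_force: 0.0
```

```bash
python3 go.py 0.4663 0.3052 0.30 193.25
```

```text
t 9.88 p [ 0.6106 -0.1255  0.339 ] yaw 174.19 tilt 0.04 gap 0.0853 gf 0.0 F [ 0.1 -0.3 -0.3] j6 -0.1
turn rz -19.06 then shift mm [ 41.8 452.3  39. ]
```

Emit:
send_rows(increments=[{"dx": 0, "dy": 0, "dz": 0, "rx": 0, "ry": 0, "rz": -9.5}, {"dx": 0, "dy": 0, "dz": 0, "rx": 0, "ry": 0, "rz": -9.5}, {"dx": 4, "dy": 38, "dz": 0, "rx": 0, "ry": 0, "rz": 0}, {"dx": 4, "dy": 38, "dz": 0, "rx": 0, "ry": 0, "rz": 0}, {"dx": 4, "dy": 38, "dz": 0, "rx": 0, "ry": 0, "rz": 0}, {"dx": 4, "dy": 38, "dz": 0, "rx": 0, "ry": 0, "rz": 0}, {"dx": 4, "dy": 38, "dz": 0, "rx": 0, "ry": 0, "rz": 0}, {"dx": 4, "dy": 38, "dz": 0, "rx": 0, "ry": 0, "rz": 0}, {"dx": 4, "dy": 38, "dz": 0, "rx": 0, "ry": 0, "rz": 0}, {"dx": 4, "dy": 38, "dz": 0, "rx": 0, "ry": 0, "rz": 0}, {"dx": 4, "dy": 38, "dz": 0, "rx": 0, "ry": 0, "rz": 0}, {"dx": 4, "dy": 38, "dz": 0, "rx": 0, "ry": 0, "rz": 0}, {"dx": 2, "dy": 38, "dz": 15, "rx": 0, "ry": 0, "rz": 0}, {"dx": 0, "dy": 34, "dz": 25, "rx": 0, "ry": 0, "rz": 0}, {"dx": 0, "dy": 0, "dz": 40, "rx": 0, "ry": 0, "rz": 0}, {"dx": 0, "dy": 0, "dz": 0, "rx": 0, "ry": 0, "rz": 0}])

```text
t: 11.88
position: [0.4658, 0.3048, 0.2551]
eef_rot: [0.362, -3.117, 0.003]
force: [-0.7, 0.6, 0.2]
finger_gap: 0.0855
gripper_force: 0.0
```

```bash
python3 - <<'E'
from h import *
T=cv2.cvtColor(camera('top'),cv2.COLOR_RGB2BGR);cv2.imwrite('pics/top1.png',T)
S=cv2.cvtColor(camera('scene'),cv2.COLOR_RGB2BGR)
a=cv2.resize(T[120:220,335:435],None,fx=4,fy=4,interpolation=2)
u,v=proj('scene',[.466,.305,.08])[0].astype(int)
b=cv2.resize(S[v-50:v+50,u-50:u+50],None,fx=4,fy=4,interpolation=2)
cv2.imwrite('pics/w1.png',np.hstack([a,b]))
E
python3 go.py 0.4663 0.3052 0.194 193.25
```

```text
t 11.97 p [0.4669 0.3048 0.2587] yaw -166.83 tilt 0.05 gap 0.0855 gf 0.0 F [-0.6 -0.5  1.4] j6 0.35
turn rz -0.08 then shift mm [ 0.5  0.5 64.7]
```

View pics/w1.png

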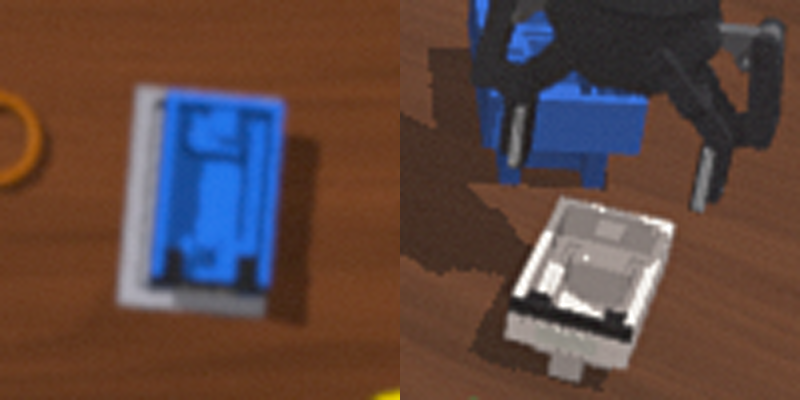

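Blue sits on the base, clearly turned end for end. The open jaws straddle the white bin, which is at (590,270) in the right crop. I descend and grip.

Emit:
send_rows(increments=[{"dx": 0.5, "dy": 0.5, "dz": 25, "rx": 0, "ry": 0, "rz": 0}, {"dx": 0, "dy": 0, "dz": 20, "rx": 0, "ry": 0, "rz": 0}, {"dx": 0, "dy": 0, "dz": 13, "rx": 0, "ry": 0, "rz": 0}, {"dx": 0, "dy": 0, "dz": 6, "rx": 0, "ry": 0, "rz": 0}, {"dx": 0, "dy": 0, "dz": 0, "rx": 0, "ry": 0, "rz": 0}], gripper=100)

```text
t: 12.6
position: [0.4663, 0.3053, 0.1938]
eef_rot: [-0.36, 3.12, 0.0]
force: [-0.4, -0.6, -0.7]
finger_gap: 0.0856
gripper_force: 0.0
```

Emit:
send_rows(increments=[{"dx": 0, "dy": 0, "dz": 0, "rx": 0, "ry": 0, "rz": 0}, {"dx": 0, "dy": 0, "dz": 0, "rx": 0, "ry": 0, "rz": 0}, {"dx": 0, "dy": 0, "dz": 0, "rx": 0, "ry": 0, "rz": 0}, {"dx": 0, "dy": 0, "dz": 0, "rx": 0, "ry": 0, "rz": 0}, {"dx": 0, "dy": 0, "dz": 0, "rx": 0, "ry": 0, "rz": 0}, {"dx": 0, "dy": 0, "dz": 0, "rx": 0, "ry": 0, "rz": 0}], gripper=0)

```text
t: 13.35
position: [0.4664, 0.3055, 0.1943]
eef_rot: [-0.361, 3.119, 0.001]
force: [-0.9, -0.4, 5.6]
finger_gap: 0.061
gripper_force: 66.7
```

```bash
python3 go.py 0.4663 0.3052 0.194 193.25
cat > st.py <<'E'
# measure stack's top bin from a top picture: file, colour, underside height
import sys
from h import *
im=cv2.imread(sys.argv[1]);z=float(sys.argv[3]);H,S,V=cv2.split(cv2.cvtColor(im,cv2.COLOR_BGR2HSV));H=H.astype(int)
f=dict(red=((H<4)|(H>174))&(S>200)&(V>90),white=(S<45)&(V>150),blue=(H>100)&(H<125)&(S>120),yellow=(H>20)&(H<35)&(S>120))[sys.argv[2]]
k=(V<60)&(S<200)
m=np.zeros(f.shape,np.uint8);u,v=proj('top',[.611,-.1255,z+.036])[0].astype(int);w=33
m[v-w:v+w,u-w:u+w]=f[v-w:v+w,u-w:u+w]*255
c=max(cv2.findContours(m,0,1)[0],key=cv2.contourArea)
p=ray('top',c[:,0],z+.048)[:,:2]
r=cv2.minAreaRect((p*1e4).astype(np.float32));print(np.array(r[0])/1e4,np.array(r[1])/10,r[2])
a=np.radians(-5.74);M=np.array([[np.cos(a),-np.sin(a)],[np.sin(a),np.cos(a)]])
q=(p-[.6112,-.1253])@M*1e3;print('base-frame extents of rim mm',q.min(0).round(1),q.max(0).round(1))
E
python3 st.py pics/top1.png blue .019
```

```text
t 13.35 p [0.4664 0.3055 0.1943] yaw -166.81 tilt 0.11 gap 0.061 gf 66.71626567840576 F [-0.9 -0.4  5.6] j6 0.35
turn rz -0.06 then shift mm [ 0.2 -0.3  0.3]
[ 0.60986831 -0.12708516] [ 64.55664673 101.56346436] 84.56502532958984
base-frame extents of rim mm [-51.9 -34.3] [49.5 30.4]
```

Emit:
send_rows(increments=[{"dx": 0, "dy": 0, "dz": -10, "rx": 0, "ry": 0, "rz": 0}, {"dx": 0, "dy": 0, "dz": -25, "rx": 0, "ry": 0, "rz": 0}, {"dx": 0, "dy": 0, "dz": -30, "rx": 0, "ry": 0, "rz": 0}, {"dx": 0, "dy": 0, "dz": -30, "rx": 0, "ry": 0, "rz": 0}, {"dx": 0, "dy": 0, "dz": -20, "rx": 0, "ry": 0, "rz": 0}, {"dx": 0, "dy": 0, "dz": 0, "rx": 0, "ry": 0, "rz": 9.5}, {"dx": 0, "dy": 0, "dz": 0, "rx": 0, "ry": 0, "rz": 9.5}, {"dx": 0, "dy": 0, "dz": 0, "rx": 0, "ry": 0, "rz": 0}])

```text
t: 14.35
position: [0.466, 0.3053, 0.3085]
eef_rot: [-0.157, -3.138, -0.0]
force: [-0.2, -0.3, -1.9]
finger_gap: 0.0608
gripper_force: 65.8
```

```bash
python3 go.py 0.610 -0.1255 0.285 174.2
```

```text
t 14.35 p [0.466  0.3053 0.3085] yaw 174.26 tilt 0.0 gap 0.0608 gf 65.7653796672821 F [-0.2 -0.3 -1.9] j6 0.68
turn rz 0.06 then shift mm [-186.8 -414.1   23.5]
```

Emit:
send_rows(increments=[{"dx": -17, "dy": -38, "dz": 0, "rx": 0, "ry": 0, "rz": 0}, {"dx": -17, "dy": -38, "dz": 0, "rx": 0, "ry": 0, "rz": 0}, {"dx": -17, "dy": -38, "dz": 0, "rx": 0, "ry": 0, "rz": 0}, {"dx": -17, "dy": -38, "dz": 0, "rx": 0, "ry": 0, "rz": 0}, {"dx": -17, "dy": -38, "dz": 0, "rx": 0, "ry": 0, "rz": 0}, {"dx": -17, "dy": -38, "dz": 0, "rx": 0, "ry": 0, "rz": 0}, {"dx": -17, "dy": -38, "dz": 0, "rx": 0, "ry": 0, "rz": 0}, {"dx": -17, "dy": -38, "dz": 0, "rx": 0, "ry": 0, "rz": 0}, {"dx": -17, "dy": -38, "dz": 0, "rx": 0, "ry": 0, "rz": 0}, {"dx": -17, "dy": -38, "dz": 0, "rx": 0, "ry": 0, "rz": 0}, {"dx": -17, "dy": -34, "dz": 10, "rx": 0, "ry": 0, "rz": 0}, {"dx": 0, "dy": 0, "dz": 13, "rx": 0, "ry": 0, "rz": 0}, {"dx": 0, "dy": 0, "dz": 0, "rx": 0, "ry": 0, "rz": 0}, {"dx": 0, "dy": 0, "dz": 0, "rx": 0, "ry": 0, "rz": 0}])

```text
t: 16.1
position: [0.6101, -0.1245, 0.2857]
eef_rot: [0.156, 3.138, 0.0]
force: [0.2, 0.0, -0.8]
finger_gap: 0.0608
gripper_force: 65.8
```

```bash
python3 - <<'E'
from h import *
im=cv2.cvtColor(camera('scene'),cv2.COLOR_RGB2BGR)
u,v=proj('scene',[.611,-.125,.05])[0].astype(int)
cv2.imwrite('pics/w2.png',cv2.resize(im[v-75:v+45,u-70:u+70],None,fx=5,fy=5,interpolation=2))
E
python3 go.py 0.610 -0.1255 0.257 174.2
```

```text
t 16.15 p [ 0.6102 -0.1245  0.2859] yaw 174.31 tilt 0.04 gap 0.0611 gf 65.80312728881836 F [-0.7 -0.7 -0.3] j6 -0.1
turn rz 0.11 then shift mm [ 0.1 -1.  28.9]
```

View pics/w2.png

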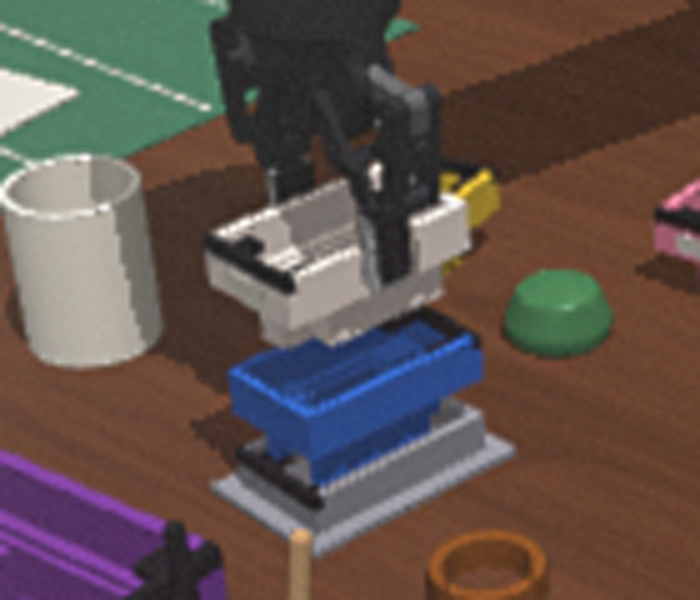

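White is above blue with its marked end over blue's unmarked end. The rim corners, (207,240)/(470,195) against (231,375)/(480,340), match prediction to about 2 mm. I lower it.

Emit:
send_rows(increments=[{"dx": 1, "dy": -1, "dz": 10, "rx": 0, "ry": 0, "rz": 0}, {"dx": 0, "dy": 0, "dz": 8, "rx": 0, "ry": 0, "rz": 0}, {"dx": 0, "dy": 0, "dz": 5, "rx": 0, "ry": 0, "rz": 0}, {"dx": 0, "dy": 0, "dz": 3, "rx": 0, "ry": 0, "rz": 0}, {"dx": 0, "dy": 0, "dz": 2, "rx": 0, "ry": 0, "rz": 0}, {"dx": 0, "dy": 0, "dz": 1, "rx": 0, "ry": 0, "rz": 0}, {"dx": 0, "dy": 0, "dz": 0, "rx": 0, "ry": 0, "rz": 0}])

```text
t: 17.02
position: [0.6092, -0.1264, 0.2564]
eef_rot: [0.159, 3.137, -0.0]
force: [-0.3, 0.4, -0.8]
finger_gap: 0.0611
gripper_force: 66.0
```

```bash
python3 go.py 0.610 -0.1255 0.257 174.2
```

```text
t 17.02 p [ 0.6092 -0.1264  0.2564] yaw 174.19 tilt 0.02 gap 0.0611 gf 66.0274887084961 F [-0.3  0.4 -0.8] j6 -0.1
turn rz -0.01 then shift mm [-0.7  1.  -0.6]
```

Emit:
send_rows(increments=[{"dx": 0, "dy": 0, "dz": 0.7, "rx": 0, "ry": 0, "rz": 0}, {"dx": 0, "dy": 0, "dz": 0.5, "rx": 0, "ry": 0, "rz": 0}, {"dx": 0, "dy": 0, "dz": 0, "rx": 0, "ry": 0, "rz": 0}])

```text
t: 17.4
position: [0.6091, -0.1264, 0.2563]
eef_rot: [0.159, 3.136, -0.0]
force: [-2.8, 0.1, 7.7]
finger_gap: 0.0606
gripper_force: 66.9
```

```bash
python3 go.py
```

```text
t 17.4 p [ 0.6091 -0.1264  0.2563] yaw 174.19 tilt 0.08 gap 0.0606 gf 66.94055557250977 F [-2.8  0.1  7.7] j6 -0.1
```

Emit:
send_rows(increments=[{"dx": 0, "dy": 0, "dz": 0, "rx": 0, "ry": 0, "rz": 0}, {"dx": 0, "dy": 0, "dz": 0, "rx": 0, "ry": 0, "rz": 0}, {"dx": 0, "dy": 0, "dz": 0, "rx": 0, "ry": 0, "rz": 0}, {"dx": 0, "dy": 0, "dz": 0, "rx": 0, "ry": 0, "rz": 0}, {"dx": 0, "dy": 0, "dz": -10, "rx": 0, "ry": 0, "rz": 0}, {"dx": 0, "dy": 0, "dz": -25, "rx": 0, "ry": 0, "rz": 0}, {"dx": 0, "dy": 0, "dz": -30, "rx": 0, "ry": 0, "rz": 0}, {"dx": 0, "dy": 0, "dz": -25, "rx": 0, "ry": 0, "rz": 0}, {"dx": 0, "dy": 0, "dz": 0, "rx": 0, "ry": 0, "rz": -8.8}, {"dx": 0, "dy": 0, "dz": 0, "rx": 0, "ry": 0, "rz": -8.8}, {"dx": 0, "dy": 0, "dz": 0, "rx": 0, "ry": 0, "rz": 0}], gripper=100)

```text
t: 18.77
position: [0.6092, -0.1264, 0.3457]
eef_rot: [-0.321, 3.124, -0.0]
force: [0.4, -0.6, 0.4]
finger_gap: 0.0854
gripper_force: 0.0
```

```bash
python3 go.py 0.456 -0.2568 0.26 191.84
```

```text
t 18.77 p [ 0.6092 -0.1264  0.3457] yaw -168.26 tilt 0.04 gap 0.0854 gf 0.0 F [ 0.4 -0.6  0.4] j6 -0.41
turn rz -0.1 then shift mm [176.7 -96.2  85.7]
```

Emit:
send_rows(increments=[{"dx": 30, "dy": -16, "dz": 0, "rx": 0, "ry": 0, "rz": 0}, {"dx": 30, "dy": -16, "dz": 0, "rx": 0, "ry": 0, "rz": 0}, {"dx": 30, "dy": -16, "dz": 0, "rx": 0, "ry": 0, "rz": 0}, {"dx": 30, "dy": -16, "dz": 0, "rx": 0, "ry": 0, "rz": 0}, {"dx": 30, "dy": -16, "dz": 0, "rx": 0, "ry": 0, "rz": 0}, {"dx": 27, "dy": -16, "dz": 25, "rx": 0, "ry": 0, "rz": 0}, {"dx": 0, "dy": 0, "dz": 35, "rx": 0, "ry": 0, "rz": 0}, {"dx": 0, "dy": 0, "dz": 26, "rx": 0, "ry": 0, "rz": 0}, {"dx": 0, "dy": 0, "dz": 0, "rx": 0, "ry": 0, "rz": 0}])

```text
t: 19.9
position: [0.4549, -0.2563, 0.2576]
eef_rot: [0.317, -3.123, -0.003]
force: [-0.9, 0.9, 0.4]
finger_gap: 0.0855
gripper_force: 0.0
```

```bash
python3 - <<'E'
from h import *
T=cv2.cvtColor(camera('top'),cv2.COLOR_RGB2BGR);cv2.imwrite('pics/top2.png',T)
S=cv2.cvtColor(camera('scene'),cv2.COLOR_RGB2BGR)
a=cv2.resize(T[120:220,335:435],None,fx=4,fy=4,interpolation=2)
u,v=proj('scene',[.456,-.257,.07])[0].astype(int)
b=cv2.resize(S[v-50:v+50,u-50:u+50],None,fx=4,fy=4,interpolation=2)
cv2.imwrite('pics/y1.png',np.hstack([a,b]))
E
python3 go.py 0.456 -0.2568 0.194 191.84;python3 st.py pics/top2.png white .062
```

```text
t 20.0 p [ 0.4557 -0.2566  0.2601] yaw -168.31 tilt 0.05 gap 0.0858 gf 0.0 F [ 0.7 -0.   0.6] j6 -0.72
turn rz -0.15 then shift mm [-0.3 -0.3 66.1]
[ 0.60829404 -0.12727325] [65.5708252  99.88248291] 84.33110809326172
base-frame extents of rim mm [-52.7 -35. ] [47.2 30.6]
```

View pics/y1.png

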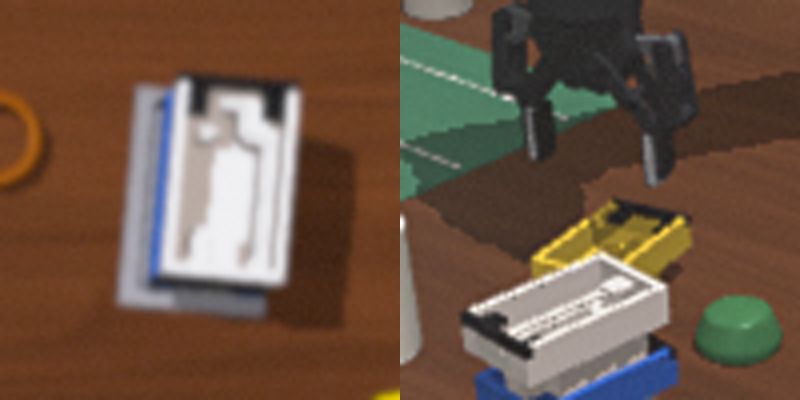

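White stands level on blue and is aligned. The jaws straddle yellow, so I descend and grip.

Emit:
send_rows(increments=[{"dx": 0, "dy": 0, "dz": 25, "rx": 0, "ry": 0, "rz": 0}, {"dx": 0, "dy": 0, "dz": 20, "rx": 0, "ry": 0, "rz": 0}, {"dx": 0, "dy": 0, "dz": 14, "rx": 0, "ry": 0, "rz": 0}, {"dx": 0, "dy": 0, "dz": 7, "rx": 0, "ry": 0, "rz": 0}, {"dx": 0, "dy": 0, "dz": 0, "rx": 0, "ry": 0, "rz": 0}], gripper=100)

```text
t: 20.62
position: [0.4556, -0.2565, 0.1932]
eef_rot: [-0.322, 3.125, -0.0]
force: [-0.5, 0.3, -0.5]
finger_gap: 0.0852
gripper_force: 0.0
```

Emit:
send_rows(increments=[{"dx": 0, "dy": 0, "dz": 0, "rx": 0, "ry": 0, "rz": 0}, {"dx": 0, "dy": 0, "dz": 0, "rx": 0, "ry": 0, "rz": 0}, {"dx": 0, "dy": 0, "dz": 0, "rx": 0, "ry": 0, "rz": 0}, {"dx": 0, "dy": 0, "dz": 0, "rx": 0, "ry": 0, "rz": 0}, {"dx": 0, "dy": 0, "dz": 0, "rx": 0, "ry": 0, "rz": 0}, {"dx": 0, "dy": 0, "dz": 0, "rx": 0, "ry": 0, "rz": 0}], gripper=0)

```text
t: 21.38
position: [0.4558, -0.2567, 0.1941]
eef_rot: [-0.323, 3.123, -0.001]
force: [-0.2, 0.8, 5.8]
finger_gap: 0.0609
gripper_force: 66.5
```

```bash
python3 go.py 0.456 -0.2568 0.194 191.84
```

```text
t 21.38 p [ 0.4558 -0.2567  0.1941] yaw -168.21 tilt 0.1 gap 0.0609 gf 66.46753907203674 F [-0.2  0.8  5.8] j6 -0.72
turn rz -0.05 then shift mm [-0.1 -0.2  0.1]
```

Emit:
send_rows(increments=[{"dx": 0, "dy": 0, "dz": -10, "rx": 0, "ry": 0, "rz": 0}, {"dx": 0, "dy": 0, "dz": -25, "rx": 0, "ry": 0, "rz": 0}, {"dx": 0, "dy": 0, "dz": -30, "rx": 0, "ry": 0, "rz": 0}, {"dx": 0, "dy": 0, "dz": -30, "rx": 0, "ry": 0, "rz": 0}, {"dx": 0, "dy": 0, "dz": -30, "rx": 0, "ry": 0, "rz": 0}, {"dx": 0, "dy": 0, "dz": -25, "rx": 0, "ry": 0, "rz": 0}, {"dx": 0, "dy": 0, "dz": 0, "rx": 0, "ry": 0, "rz": 8.8}, {"dx": 0, "dy": 0, "dz": 0, "rx": 0, "ry": 0, "rz": 8.8}, {"dx": 0, "dy": 0, "dz": 0, "rx": 0, "ry": 0, "rz": 0}])

```text
t: 22.5
position: [0.4554, -0.2565, 0.3434]
eef_rot: [0.158, 3.138, -0.0]
force: [-0.1, 0.4, -1.5]
finger_gap: 0.0606
gripper_force: 65.5
```

```bash
python3 go.py 0.6095 -0.126 0.33 174.2
```

```text
t 22.5 p [ 0.4554 -0.2565  0.3434] yaw 174.25 tilt 0.01 gap 0.0606 gf 65.52042603492737 F [-0.1  0.4 -1.5] j6 -0.41
turn rz 0.05 then shift mm [-140.1  145.4   13.4]
```

Emit:
send_rows(increments=[{"dx": -28, "dy": 29, "dz": 0, "rx": 0, "ry": 0, "rz": 0}, {"dx": -28, "dy": 29, "dz": 0, "rx": 0, "ry": 0, "rz": 0}, {"dx": -28, "dy": 29, "dz": 0, "rx": 0, "ry": 0, "rz": 0}, {"dx": -28, "dy": 29, "dz": 0, "rx": 0, "ry": 0, "rz": 0}, {"dx": -28, "dy": 29, "dz": 0, "rx": 0, "ry": 0, "rz": 0}, {"dx": 0, "dy": 0, "dz": 13, "rx": 0, "ry": 0, "rz": 0}, {"dx": 0, "dy": 0, "dz": 0, "rx": 0, "ry": 0, "rz": 0}, {"dx": 0, "dy": 0, "dz": 0, "rx": 0, "ry": 0, "rz": 0}])

```text
t: 23.5
position: [0.6088, -0.1271, 0.3303]
eef_rot: [-0.159, -3.137, 0.0]
force: [0.2, -0.4, -0.9]
finger_gap: 0.0608
gripper_force: 65.6
```

```bash
python3 - <<'E'
from h import *
im=cv2.cvtColor(camera('scene'),cv2.COLOR_RGB2BGR)
u,v=proj('scene',[.611,-.125,.1])[0].astype(int)
cv2.imwrite('pics/y2.png',cv2.resize(im[v-70:v+50,u-70:u+70],None,fx=5,fy=5,interpolation=2))
E
python3 go.py 0.6095 -0.126 0.299 174.2
```

```text
t 23.55 p [ 0.6089 -0.1271  0.3306] yaw 174.18 tilt 0.03 gap 0.0607 gf 65.55732607841492 F [-0.6  0.3 -0.8] j6 -0.1
turn rz -0.02 then shift mm [-0.5  1.2 31.6]
```

View pics/y2.png

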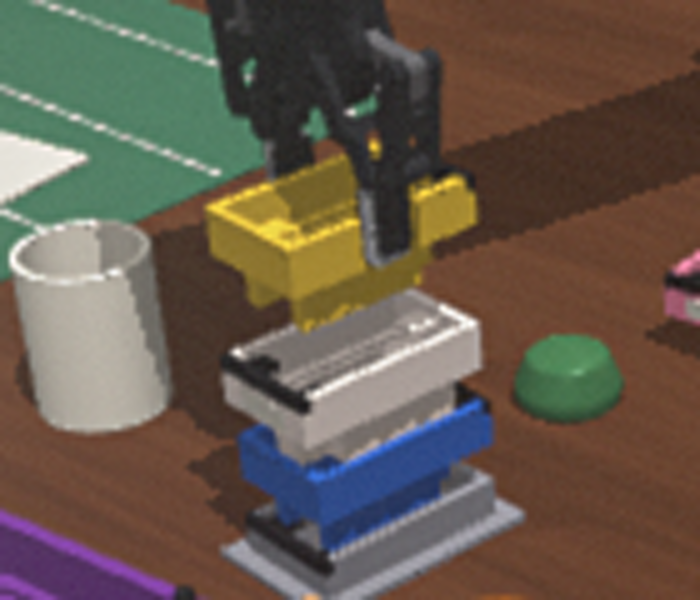

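Yellow is over white, turned end for end. The corner comparison suggests it is 1–2 mm toward -x, so I trim that and lower.

Emit:
send_rows(increments=[{"dx": -2, "dy": 1, "dz": 12, "rx": 0, "ry": 0, "rz": 0}, {"dx": 0, "dy": 0, "dz": 8, "rx": 0, "ry": 0, "rz": 0}, {"dx": 0, "dy": 0, "dz": 5, "rx": 0, "ry": 0, "rz": 0}, {"dx": 0, "dy": 0, "dz": 3, "rx": 0, "ry": 0, "rz": 0}, {"dx": 0, "dy": 0, "dz": 2, "rx": 0, "ry": 0, "rz": 0}, {"dx": 0, "dy": 0, "dz": 1.5, "rx": 0, "ry": 0, "rz": 0}, {"dx": 0, "dy": 0, "dz": 0, "rx": 0, "ry": 0, "rz": 0}])

```text
t: 24.42
position: [0.6116, -0.1256, 0.2991]
eef_rot: [0.159, 3.137, -0.0]
force: [-1.4, 0.6, 2.9]
finger_gap: 0.061
gripper_force: 65.8
```

```bash
python3 go.py 0.6095 -0.126 0.299 174.2
```

```text
t 24.43 p [ 0.6116 -0.1256  0.2991] yaw 174.19 tilt 0.05 gap 0.061 gf 65.80579876899719 F [-1.4  0.6  2.9] j6 -0.1
turn rz -0.01 then shift mm [ 2.  -0.6  0.1]
```

Contact comes at the expected height. I release and move to red.

Emit:
send_rows(increments=[{"dx": 0, "dy": 0, "dz": 0.5, "rx": 0, "ry": 0, "rz": 0}, {"dx": 0, "dy": 0, "dz": 0, "rx": 0, "ry": 0, "rz": 0}])

```text
t: 24.68
position: [0.6116, -0.1256, 0.2991]
eef_rot: [0.159, 3.136, -0.0]
force: [-1.9, 0.5, 7.4]
finger_gap: 0.0608
gripper_force: 66.5
```

Emit:
send_rows(increments=[{"dx": 0, "dy": 0, "dz": 0, "rx": 0, "ry": 0, "rz": 0}, {"dx": 0, "dy": 0, "dz": 0, "rx": 0, "ry": 0, "rz": 0}, {"dx": 0, "dy": 0, "dz": 0, "rx": 0, "ry": 0, "rz": 0}, {"dx": 0, "dy": 0, "dz": 0, "rx": 0, "ry": 0, "rz": 0}, {"dx": 0, "dy": 0, "dz": -10, "rx": 0, "ry": 0, "rz": 0}, {"dx": 0, "dy": 0, "dz": -25, "rx": 0, "ry": 0, "rz": 0}, {"dx": 0, "dy": 0, "dz": -30, "rx": 0, "ry": 0, "rz": 0}, {"dx": 0, "dy": 0, "dz": -20, "rx": 0, "ry": 0, "rz": 0}, {"dx": 0, "dy": 0, "dz": 0, "rx": 0, "ry": 0, "rz": -9.9}, {"dx": 0, "dy": 0, "dz": 0, "rx": 0, "ry": 0, "rz": -9.9}, {"dx": 0, "dy": 0, "dz": 0, "rx": 0, "ry": 0, "rz": 0}], gripper=100)

```text
t: 26.05
position: [0.6115, -0.1256, 0.3837]
eef_rot: [-0.381, 3.118, -0.0]
force: [0.3, 0.2, -0.1]
finger_gap: 0.0854
gripper_force: 0.0
```

```bash
python3 go.py 0.6385 0.1553 0.26 194
```

```text
t 26.05 p [ 0.6115 -0.1256  0.3837] yaw -166.07 tilt 0.04 gap 0.0854 gf 0.0 F [ 0.3  0.2 -0.1] j6 -0.45
turn rz -0.07 then shift mm [-94.1 266.1 123.7]
```

Emit:
send_rows(increments=[{"dx": -12, "dy": 33, "dz": 0, "rx": 0, "ry": 0, "rz": 0}, {"dx": -12, "dy": 33, "dz": 0, "rx": 0, "ry": 0, "rz": 0}, {"dx": -12, "dy": 33, "dz": 0, "rx": 0, "ry": 0, "rz": 0}, {"dx": -12, "dy": 33, "dz": 0, "rx": 0, "ry": 0, "rz": 0}, {"dx": -12, "dy": 33, "dz": 0, "rx": 0, "ry": 0, "rz": 0}, {"dx": -12, "dy": 33, "dz": 0, "rx": 0, "ry": 0, "rz": 0}, {"dx": -12, "dy": 33, "dz": 0, "rx": 0, "ry": 0, "rz": 0}, {"dx": -10, "dy": 35, "dz": 24, "rx": 0, "ry": 0, "rz": 0}, {"dx": 0, "dy": 0, "dz": 35, "rx": 0, "ry": 0, "rz": 0}, {"dx": 0, "dy": 0, "dz": 35, "rx": 0, "ry": 0, "rz": 0}, {"dx": 0, "dy": 0, "dz": 30, "rx": 0, "ry": 0, "rz": 0}, {"dx": 0, "dy": 0, "dz": 0, "rx": 0, "ry": 0, "rz": 0}])

```text
t: 27.55
position: [0.6378, 0.1551, 0.2567]
eef_rot: [0.377, -3.115, 0.001]
force: [-0.6, -0.2, 1.0]
finger_gap: 0.0853
gripper_force: 0.0
```

```bash
python3 - <<'E'
from h import *
T=cv2.cvtColor(camera('top'),cv2.COLOR_RGB2BGR);cv2.imwrite('pics/top3.png',T)
S=cv2.cvtColor(camera('scene'),cv2.COLOR_RGB2BGR)
a=cv2.resize(T[120:220,335:435],None,fx=4,fy=4,interpolation=2)
u,v=proj('scene',[.6385,.155,.07])[0].astype(int)
b=cv2.resize(S[v-50:v+50,u-50:u+50],None,fx=4,fy=4,interpolation=2)
cv2.imwrite('pics/r1.png',np.hstack([a,b]))
# red rim incl. dark strip, extents in bin frame at rim height, from first picture
im=cv2.imread('pics/top0.png');g=im.max(2)
H,Sa,V=cv2.split(cv2.cvtColor(im,cv2.COLOR_BGR2HSV));H=H.astype(int)
a=np.radians(14.07);M=np.array([[np.cos(a),-np.sin(a)],[np.sin(a),np.cos(a)]])
for s in (-15,0,15): # brightness profile along bin x past marked end
    xs=np.arange(38,66,2);P=np.c_[np.c_[xs,0*xs+s]/1e3@M.T+[.6385,.1553],0*xs+.048]
    uv=proj('top',P).astype(np.float32);print(s,list(zip(xs.tolist(),cv2.remap(im,uv[:,:1],uv[:,1:],1)[:,0,2].tolist())))
E
python3 go.py 0.6385 0.1553 0.194 194.1;python3 st.py pics/top3.png yellow .105
```

```text
-15 [(38, 127), (40, 110), (42, 94), (44, 77), (46, 59), (48, 51), (50, 61), (52, 80), (54, 98), (56, 107), (58, 110), (60, 110), (62, 106), (64, 103)]
0 [(38, 165), (40, 160), (42, 139), (44, 109), (46, 77), (48, 58), (50, 62), (52, 78), (54, 96), (56, 107), (58, 112), (60, 113), (62, 112), (64, 110)]
15 [(38, 79), (40, 73), (42, 65), (44, 55), (46, 43), (48, 46), (50, 60), (52, 80), (54, 97), (56, 107), (58, 109), (60, 112), (62, 113), (64, 113)]
t 27.65 p [0.6386 0.1552 0.2602] yaw -166.13 tilt 0.05 gap 0.0857 gf 0.0 F [0.6 0.2 0.2] j6 -0.0
turn rz -0.23 then shift mm [ 0.1  0.1 66.2]
[ 0.61270747 -0.12731697] [ 67.64850464 104.73990479] 84.67760467529297
base-frame extents of rim mm [-50.9 -35.9] [54.  31.9]
```

View pics/r1.png

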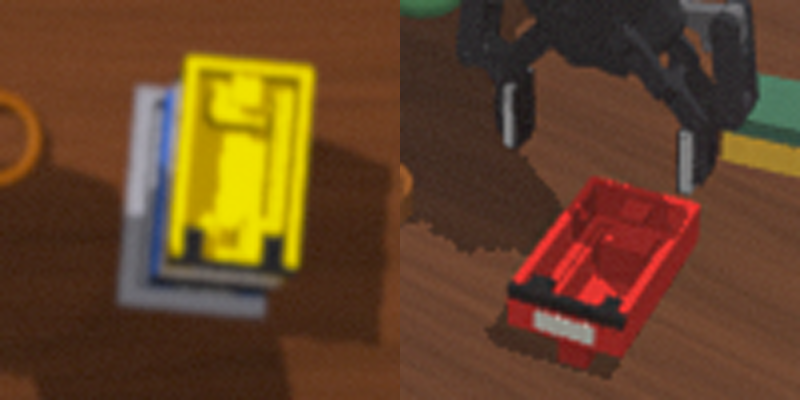

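Yellow is seated and aligned. Red's strip edge lies 52 mm from the estimated centre, so that estimate is right. I grip it.

Emit:
send_rows(increments=[{"dx": 0, "dy": 0, "dz": 25, "rx": 0, "ry": 0, "rz": -0.2}, {"dx": 0, "dy": 0, "dz": 20, "rx": 0, "ry": 0, "rz": 0}, {"dx": 0, "dy": 0, "dz": 14, "rx": 0, "ry": 0, "rz": 0}, {"dx": 0, "dy": 0, "dz": 7, "rx": 0, "ry": 0, "rz": 0}, {"dx": 0, "dy": 0, "dz": 0, "rx": 0, "ry": 0, "rz": 0}], gripper=100)

```text
t: 28.28
position: [0.6384, 0.1552, 0.1928]
eef_rot: [0.388, -3.117, 0.0]
force: [0.2, 0.3, 0.4]
finger_gap: 0.0855
gripper_force: 0.0
```

Emit:
send_rows(increments=[{"dx": 0, "dy": 0, "dz": 0, "rx": 0, "ry": 0, "rz": 0}, {"dx": 0, "dy": 0, "dz": 0, "rx": 0, "ry": 0, "rz": 0}, {"dx": 0, "dy": 0, "dz": 0, "rx": 0, "ry": 0, "rz": 0}, {"dx": 0, "dy": 0, "dz": 0, "rx": 0, "ry": 0, "rz": 0}, {"dx": 0, "dy": 0, "dz": 0, "rx": 0, "ry": 0, "rz": 0}, {"dx": 0, "dy": 0, "dz": 0, "rx": 0, "ry": 0, "rz": 0}], gripper=0)

```text
t: 29.02
position: [0.6388, 0.1553, 0.1942]
eef_rot: [-0.388, 3.116, 0.001]
force: [0.6, -0.3, 6.2]
finger_gap: 0.0609
gripper_force: 67.5
```

Emit:
send_rows(increments=[{"dx": 0, "dy": 0, "dz": -10, "rx": 0, "ry": 0, "rz": 0}, {"dx": 0, "dy": 0, "dz": -25, "rx": 0, "ry": 0, "rz": 0}, {"dx": 0, "dy": 0, "dz": -30, "rx": 0, "ry": 0, "rz": 0}, {"dx": 0, "dy": 0, "dz": -30, "rx": 0, "ry": 0, "rz": 0}, {"dx": 0, "dy": 0, "dz": -30, "rx": 0, "ry": 0, "rz": 0}, {"dx": 0, "dy": 0, "dz": -30, "rx": 0, "ry": 0, "rz": 0}, {"dx": 0, "dy": 0, "dz": -30, "rx": 0, "ry": 0, "rz": 0}, {"dx": 0, "dy": 0, "dz": 0, "rx": 0, "ry": 0, "rz": 10}, {"dx": 0, "dy": 0, "dz": 0, "rx": 0, "ry": 0, "rz": 9.9}, {"dx": 0, "dy": 0, "dz": 0, "rx": 0, "ry": 0, "rz": 0}])

```text
t: 30.28
position: [0.6384, 0.1552, 0.3782]
eef_rot: [-0.155, -3.138, 0.0]
force: [0.2, -0.7, -1.4]
finger_gap: 0.0609
gripper_force: 66.6
```

```bash
python3 go.py 0.611 -0.1256 0.373 174.2
```

```text
t 30.27 p [0.6384 0.1552 0.3782] yaw 174.36 tilt 0.01 gap 0.0609 gf 66.64095997810364 F [ 0.2 -0.7 -1.4] j6 0.34
turn rz 0.16 then shift mm [  -1.2 -282.1    5.2]
```

Emit:
send_rows(increments=[{"dx": 0, "dy": -35, "dz": 0, "rx": 0, "ry": 0, "rz": 0.1}, {"dx": 0, "dy": -35, "dz": 0, "rx": 0, "ry": 0, "rz": 0}, {"dx": 0, "dy": -35, "dz": 0, "rx": 0, "ry": 0, "rz": 0}, {"dx": 0, "dy": -35, "dz": 0, "rx": 0, "ry": 0, "rz": 0}, {"dx": 0, "dy": -35, "dz": 0, "rx": 0, "ry": 0, "rz": 0}, {"dx": 0, "dy": -35, "dz": 0, "rx": 0, "ry": 0, "rz": 0}, {"dx": 0, "dy": -35, "dz": 0, "rx": 0, "ry": 0, "rz": 0}, {"dx": -1, "dy": -37, "dz": 0, "rx": 0, "ry": 0, "rz": 0}, {"dx": 0, "dy": 0, "dz": 5, "rx": 0, "ry": 0, "rz": 0}, {"dx": 0, "dy": 0, "dz": 0, "rx": 0, "ry": 0, "rz": 0}, {"dx": 0, "dy": 0, "dz": 0, "rx": 0, "ry": 0, "rz": 0}])

```text
t: 31.65
position: [0.611, -0.1245, 0.373]
eef_rot: [-0.156, -3.138, -0.0]
force: [-0.1, 0.7, 0.3]
finger_gap: 0.061
gripper_force: 66.7
```

```bash
python3 - <<'E'
from h import *
im=cv2.cvtColor(camera('scene'),cv2.COLOR_RGB2BGR)
u,v=proj('scene',[.611,-.125,.13])[0].astype(int)
cv2.imwrite('pics/r2.png',cv2.resize(im[v-65:v+55,u-70:u+70],None,fx=5,fy=5,interpolation=2))
E
python3 go.py 0.611 -0.1256 0.342 174.2
```

```text
t 31.7 p [ 0.6111 -0.1245  0.3731] yaw 174.31 tilt 0.01 gap 0.0606 gf 66.68063163757324 F [-0.3 -0.3 -0.9] j6 -0.1
turn rz 0.11 then shift mm [-0.  -1.1 31.1]
```

View pics/r2.png

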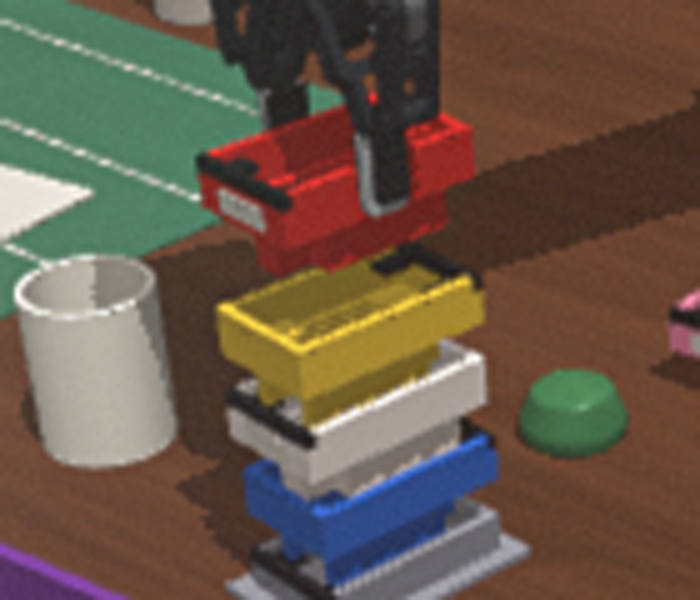

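The stack is level and regular, and red is aligned over yellow with its corner offset as predicted. I lower it.

Emit:
send_rows(increments=[{"dx": 0, "dy": -1, "dz": 12, "rx": 0, "ry": 0, "rz": 0}, {"dx": 0, "dy": 0, "dz": 8, "rx": 0, "ry": 0, "rz": 0}, {"dx": 0, "dy": 0, "dz": 5, "rx": 0, "ry": 0, "rz": 0}, {"dx": 0, "dy": 0, "dz": 3, "rx": 0, "ry": 0, "rz": 0}, {"dx": 0, "dy": 0, "dz": 2, "rx": 0, "ry": 0, "rz": 0}, {"dx": 0, "dy": 0, "dz": 1, "rx": 0, "ry": 0, "rz": 0}, {"dx": 0, "dy": 0, "dz": 0.5, "rx": 0, "ry": 0, "rz": 0}, {"dx": 0, "dy": 0, "dz": 0, "rx": 0, "ry": 0, "rz": 0}])

```text
t: 32.7
position: [0.6109, -0.1264, 0.3421]
eef_rot: [0.159, 3.137, -0.0]
force: [-0.4, -0.0, 3.1]
finger_gap: 0.0612
gripper_force: 67.1
```

```bash
python3 go.py 0.611 -0.1256 0.342 174.2
```

```text
t 32.7 p [ 0.6109 -0.1264  0.3421] yaw 174.19 tilt 0.05 gap 0.0612 gf 67.08637475967407 F [-0.4 -0.   3.1] j6 -0.1
turn rz -0.01 then shift mm [-0.   0.8  0.1]
```

Contact again comes at the expected height. I release, retreat up and back, then check.

Emit:
send_rows(increments=[{"dx": 0, "dy": 0, "dz": 0.5, "rx": 0, "ry": 0, "rz": 0}, {"dx": 0, "dy": 0, "dz": 0, "rx": 0, "ry": 0, "rz": 0}])

```text
t: 32.95
position: [0.6108, -0.1264, 0.3421]
eef_rot: [0.159, 3.136, -0.0]
force: [-1.3, 1.9, 7.3]
finger_gap: 0.0611
gripper_force: 67.7
```

Emit:
send_rows(increments=[{"dx": 0, "dy": 0, "dz": 0, "rx": 0, "ry": 0, "rz": 0}, {"dx": 0, "dy": 0, "dz": 0, "rx": 0, "ry": 0, "rz": 0}, {"dx": 0, "dy": 0, "dz": 0, "rx": 0, "ry": 0, "rz": 0}, {"dx": 0, "dy": 0, "dz": 0, "rx": 0, "ry": 0, "rz": 0}, {"dx": 0, "dy": 0, "dz": -10, "rx": 0, "ry": 0, "rz": 0}, {"dx": 0, "dy": 0, "dz": -25, "rx": 0, "ry": 0, "rz": 0}, {"dx": 0, "dy": 0, "dz": -30, "rx": 0, "ry": 0, "rz": 0}, {"dx": 0, "dy": 0, "dz": -15, "rx": 0, "ry": 0, "rz": 0}, {"dx": 25, "dy": 0, "dz": 0, "rx": 0, "ry": 0, "rz": 0}, {"dx": 35, "dy": 0, "dz": 0, "rx": 0, "ry": 0, "rz": 0}, {"dx": 35, "dy": 0, "dz": 0, "rx": 0, "ry": 0, "rz": 0}, {"dx": 35, "dy": 0, "dz": 0, "rx": 0, "ry": 0, "rz": 0}, {"dx": 35, "dy": 0, "dz": 0, "rx": 0, "ry": 0, "rz": 0}, {"dx": 20, "dy": 0, "dz": 0, "rx": 0, "ry": 0, "rz": 0}, {"dx": 0, "dy": 0, "dz": 0, "rx": 0, "ry": 0, "rz": 0}, {"dx": 0, "dy": 0, "dz": 0, "rx": 0, "ry": 0, "rz": 0}], gripper=100)

```text
t: 34.95
position: [0.4273, -0.1078, 0.4214]
eef_rot: [0.159, 3.137, -0.0]
force: [-0.2, -0.7, 0.8]
finger_gap: 0.0856
gripper_force: 0.0
```

```bash
python3 - <<'E'
from h import *
S=cv2.cvtColor(camera('scene'),cv2.COLOR_RGB2BGR);T=cv2.cvtColor(camera('top'),cv2.COLOR_RGB2BGR);cv2.imwrite('pics/top4.png',T)
u,v=proj('scene',[.611,-.125,.12])[0].astype(int)
cv2.imwrite('pics/f.png',np.hstack([cv2.resize(S[v-50:v+50,u-50:u+50],None,fx=4,fy=4,interpolation=2),cv2.resize(T[110:210,345:445],None,fx=4,fy=4,interpolation=2)]))
E
python3 go.py; python3 st.py pics/top4.png red .148
```

```text
t 35.05 p [ 0.4275 -0.1078  0.4209] yaw 174.2 tilt 0.01 gap 0.085 gf 0.0 F [ 0.1 -0.2  0.6] j6 -0.15
[ 0.60690923 -0.12867859] [ 62.20983887 101.16171265] 84.35385131835938
base-frame extents of rim mm [-54.5 -35. ] [46.6 27.4]
```

View pics/f.png

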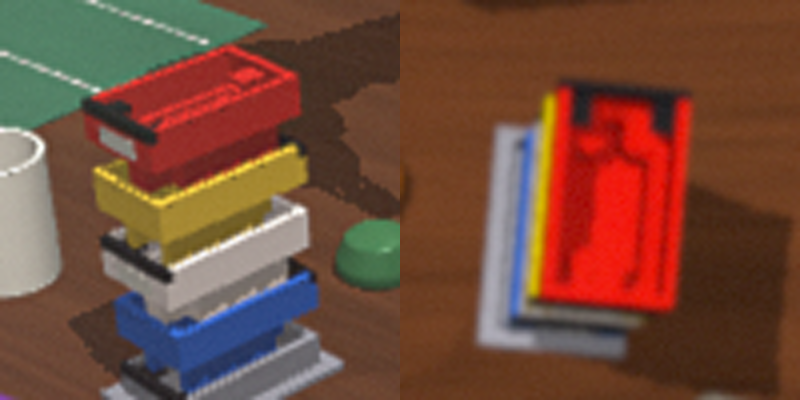

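The four bins stand level in the right order, alternating end for end and evenly spaced, and the gripper is clear and open. I hand in.

```bash
python3 -c "from workcell import *;print(close_job())"
```

```text
the job is handed in; nothing more can be done
None
```

The four bins are stacked on the drying base from the bottom up blue, white, yellow, red, each turned end for end, level and released; the job was handed in at about 35 s, but no verdict came back.

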